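# Ease a spring clip off an arbor with a wedge

### The arm

A 6-joint arm with a two-finger parallel gripper is mounted at the origin on a cart in front of the work surface, level with it; the furniture and walls round the work are solid. World frame = base frame: x ahead of the robot, y to its left, z up, the work surface at z = 0. Lengths are in m, angles in rad, forces in N, time in s.
With the tool pointing down it reaches from about 0.3 to 0.875 m from the base axis. Payload 4.2 kg.
Tool frame: the origin (TCP) lies midway between the tips of the shut fingers; the grasp point (between the pads) lies ctrl.pinch_z behind it (ctrl.pinch_z is the distance from the TCP to the grasp point, in m); z points along the fingers, x is the direction in which the jaws open and shut, and the axes are right-handed (so a half turn about z gives the same grasp; the last joint's range is limited). The gripper opens to 85 mm and grips with 20 to 120 N. Pads are 22 mm wide; open, the fingers measure 114 mm over their backs; the gripper's body (76 mm by 85 mm) begins 54 mm behind the grasp point. The pads swing forward as they close: fully open they stand 13 mm farther back than shut.
Start: joints at [1.306, 0.32, 1.565, -0, 1.257, -0.02], TCP at [0.139, 0.558, 0.192] pointing down, gripper open.
Joint ranges: [-3.11, 3.11], [-0.84, 2.01], [0.21, 2.61], [-1.34, 4.49], [0.05, 2.63], [-2.56, 2.56]. Speed limits (rad/s): [2.57, 2.57, 3.14, 3.14, 3.14, 3.14].

### API

Orientations are given as a unit quaternion [w, x, y, z].
In Python, from station import ctrl gives the robot as it stands. Calls block until the motion is done:
- ctrl.goto(position, orientation): joint-space move of the TCP to a pose.
- ctrl.servo_line(position, orientation=None, speed=0.15, until_force=None): straight line of the TCP; orientation=None keeps the orientation; speed is the mean speed in m/s. With until_force (N) it stops when the force on the tool has changed by that much, and returns True; else False.
- ctrl.movej(angles): joint-space move.
- ctrl.command_gripper(opening, grip_force=None): opening from 0.0 (shut) to 1.0 (fully open); grip_force is the grip in N (None keeps the last); returns when the fingers have stopped.
- ctrl.wait(seconds).
- ctrl.inverse_kinematics(position, orientation): joint angles nearest the present ones, or None.
- ctrl.sense(): the state.
- ctrl.grab_frame(name): name is "scene" or "top" or "wrist"; returns a dict with "pixels" (384x512x3 uint8, blue, green, red), "depth" (384x512 float32, m along the optical axis (not along the pixel's ray), 0 where there is no reading), "fx", "fy", "cx", "cy" (pixels), "rvec" (rotation vector, rad) and "tvec" (3), from world to camera coordinates, as OpenCV has them; the wrist camera has in their place "tool_from_camera" (4x4, takes a point from camera to tool coordinates, whose origin is the TCP and whose axes are the tool frame's). Camera axes: x right, y down, z forward; pixel columns grow to the right and rows downward; lengths in m; the calibration is good to about 2 mm. A picture is of the moment at which its call begins: read the wrist's pose just before it.
A pose or a line that the arm cannot do raises ctrl.Unreachable and nothing moves.
- ctrl.finish_job(): hands the job in, once; it reports no verdict.
Trained networks look in a picture, given as the dict that the camera call returned (one of the last four; its "shot" number tells which), for a name from the list of things; names that differ only in an ending like _2 or _b are one class to them, and where a whole thing is asked for, a point or a joint stands for the part that bears it (a point fixed in the world has none). Each returns a list of dicts, best first, with "p" (0 to 1); they miss things now and then, are a little off and sometimes report something else, mostly with a low value. They report only what shows in the picture. A call takes as long as a camera call. They do not tell look-alikes from the thing itself.
- ctrl.spot_in(picture, query): "position" ([column, row] in pixels, amid what is visible of it).
The state is a dict: "clock": time; "joints": joint angles; "dq": joint speeds; "tau": joint torques, N m; "position": TCP position; "eef_rot": TCP orientation; "contact_force": force on the tool from outside, world axes, zero at the start; "moment": the same for the moment, N m; "gripper_width": opening from 0.0 (shut) to 1.0 (fully open).
Only numpy, scipy, OpenCV 4.12 (cv2) and the standard library are available. Lean on these libraries where they do the work, as an engineer would, in place of code of your own. Each camera call takes 0.05 s, during which the arm holds its last target.

### The job

Take the green-handled wedge from the rubber mat, slide its blade along the flat top of the stand's rod and under the spring clip's bridge until the clip spreads and comes up off the rod; do not pull on the clip with the gripper while it is still snapped on. Then lay the wedge back down flat, wholly on the mat, and put the freed clip into the navy open box. Leave everything else where it is.

Things in the scene. Friction and masses are not known exactly. Their poses are not given: they have to be found in the camera images.
- stand: fixed stand: grey base plate (x -60 to 90, y +-45, 12 mm thick) with a blue block (x 54 to 80, y +-33, up to z 110 mm), from which a steel rod points along the stand's -x, its axis at y 0, z 80 mm. Origin: on the worktop under the rod's axis. Its yaw differs each time; the free end points towards the robot or to its left
- rod_end (a point): middle of the edge of the rod's flat top at its free end (stand frame x -75, y 0, z 90 mm). The rod is 42 mm wide (y), 20 mm high, its sides rounded at 10 mm radius, its flat top 22 mm wide at z = 90 mm; it runs from x = -75 mm to the block at x = 54 mm, clear of the worktop
- stop (a point): middle of the forked aluminium stop across the rod right behind the clip (stand frame x -13, y 0, z 90 mm): x -18 to -8 mm, two prongs y 12 to 30 mm either side, reaching up to z = 140 mm. It keeps the clip from being pushed along the rod; the blade passes between the prongs and may go on as far as the block
- clip: steel spring clip astride the rod, 22 mm long along the rod (x), 69 mm wide (y), 0.12 kg. Origin: middle of its bridge's underside. Bridge 7 mm thick; under it two feet (y 9 to 13 mm either side) stand on the rod's top, leaving a gap 8 mm high, 18 mm wide for the blade. Snapped on, its origin lies at stand frame x -30, y 0, z 98 mm, axes along the stand's. A steel tongue (x 4 to 22, y +-11, z 3 to 35 mm) runs between the prongs
- clip_grip (a point): centre of the orange grip on the clip's bridge (clip frame x -7, y 0, z 21 mm): 22 mm (x) by 16 mm (y), x -18 to 4, from z = 7 to z = 35 mm; meant for taking the clip once it is off
- leg_l (a joint): angle of the clip's +y leg (two legs, hinged 30 mm either side, 30 mm long, sprung inward, 5 N at each lip; the lips hook below the rod's widest part): 0 snapped on, 0.06 at the rod's widest part, when the clip is 7 mm up; lifted 9 to 14 mm, it slips off, the spring closes it to -0.4 and the clip rises to stand on its lips on the flat top, origin 24 mm over the flat
- wedge: wedge tool, 179 mm long, 0.2 kg, lying flat on the mat, blade along +x. Origin: underside of the handle's middle. Green handle x -42 to 42, 24 mm wide (y), 29 mm high. Steel blade 12 mm wide (8 at the tip), underside flush with the handle's; its top is 22.5 mm high up to x = 67 mm, then slopes down to 3 mm at the tip, x = 137 mm. Sliding it under the clip takes 5 to 20 N
- wedge_tip (a point): tip of the blade, at its underside (wedge frame x 137, y 0, z 0 mm)
- wedge_butt (a point): rear end of the handle, at its underside (wedge frame x -42, y 0, z 0 mm)
- mat: black rubber mat fixed on the worktop, 250 mm (x) by 150 mm (y), 4 mm thick. Origin: centre of its underside
- window_box: navy open-topped box with dark windows, fixed, 93x137x74 mm outside, walls 5 mm, floor 5 mm thick; opening from x -41 to 39 mm and y -64 to 64 mm. Origin: centre of its underside. It and the sample box swap places from time to time
- sample_box: bystander, to be left alone: light grey sample box with a lid, 84x110x40 mm. Origin: centre of its underside
- screwdriver: bystander, to be left alone: orange-handled screwdriver lying on the mat beside the wedge, 156 mm long, handle 16 mm thick. Origin: centre of its underside
- pump_bottle: bystander, to be left alone: blue and white dispenser bottle, 65 mm wide, 97 mm tall. Origin: centre of its underside
- tape_roll: bystander, to be left alone: roll of brown tape lying flat, 92 mm wide, 48 mm tall. Origin: centre of its underside
- scanner: bystander, to be left alone: dark hand scanner lying on its side, 113x102x36 mm. Origin: centre of its underside
- nest_block: bystander, to be left alone: small cream U-shaped block, 32x50x13 mm. Origin: centre of its underside
Mind the look-alikes: they are no part of the job. There is more than one size of the clip; the one meant has the size given above.

How it is judged:
By the outcome, as a careful person would: the job done as asked, in the order asked, and still so for the second after the job is handed in, with the robot touching nothing.
It also fails if it takes over 72 s, if anything falls off the work surface, if the arm or the gripper's body presses on something with over 40 N, if the wrist force passes 120 N, or if a joint passes its speed limit or range.

## Working session

There is one attempt and no reset: what is moved stays moved. The work goes in short steps, each a Python script; the robot and the scene stay as the last script left them, time stands still between calls to the robot, and variables do not carry over. Pictures are saved under pics/ and viewed, and the job is handed in when it is done.

```bash
ls; mkdir -p pics
python3 - <<'E'
from station import ctrl
import cv2,numpy as np,pickle
s=ctrl.sense();print(s['clock'],s['position'],s['eef_rot'],ctrl.pinch_z)
for n in['scene','top']:
    f=ctrl.grab_frame(n);cv2.imwrite(f'pics/{n}0.png',f['pixels']);pickle.dump(f,open(f'{n}0.pkl','wb'))
    print(n,f['fx'],f['rvec'],f['tvec'])
    for q in ['wedge','clip','clip_grip','wedge_tip','wedge_butt','rod_end','stand','stop','mat','window_box']:
        print(q,[(np.round(r['position']).tolist(),round(r['p'],2)) for r in ctrl.spot_in(f,q)][:3])
print(ctrl.sense()['clock'])
E
```

```text
pics
0.0 [0.13923106 0.55732364 0.1906776 ] [ 5.39868110e-04  7.88154062e-01  6.15477373e-01 -6.97348827e-04] 0.0187
scene 435.9262194021664 [ 1.97800371 -0.6644147   0.42544492] [-0.43175353  0.22035382  1.21516648]
wedge [([211.0, 179.0], 0.71)]
clip [([298.0, 205.0], 0.69), ([321.0, 300.0], 0.59)]
clip_grip [([327.0, 299.0], 0.66), ([302.0, 204.0], 0.53)]
wedge_tip [([211.0, 182.0], 0.61)]
wedge_butt [([212.0, 180.0], 0.7)]
rod_end [([312.0, 218.0], 0.7)]
stand [([312.0, 219.0], 0.72)]
stop [([308.0, 219.0], 0.57)]
mat [([197.0, 181.0], 0.91)]
window_box [([222.0, 204.0], 0.97), ([197.0, 183.0], 0.75)]
top 426.5961740375994 [ 2.15116605 -2.13011028  0.17850751] [-0.06077998  0.49285073  1.30398086]
wedge [([157.0, 178.0], 0.54)]
clip [([299.0, 168.0], 0.79), ([190.0, 154.0], 0.29)]
clip_grip [([385.0, 228.0], 0.54), ([301.0, 166.0], 0.52)]
wedge_tip [([157.0, 183.0], 0.7)]
wedge_butt [([153.0, 184.0], 0.53)]
rod_end [([293.0, 153.0], 0.85)]
stand [([290.0, 154.0], 0.88)]
stop [([292.0, 152.0], 0.76)]
mat [([147.0, 184.0], 0.83), ([156.0, 179.0], 0.49)]
window_box [([212.0, 206.0], 0.87)]
1.1
```

View pictures.

View pics/scene0.png

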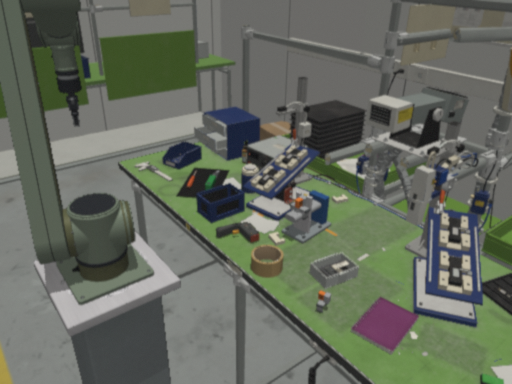

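View pics/top0.png

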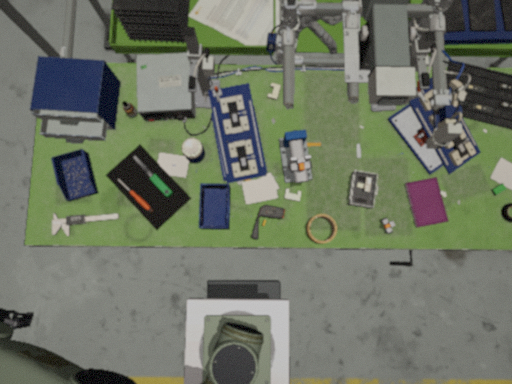

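```bash
cat > h.py <<'E'
import numpy as np,cv2,pickle
def cloud(f,T=None):
    d=f['depth'];v,u=np.mgrid[0:384,0:512]
    P=np.stack([(u-f['cx'])/f['fx']*d,(v-f['cy'])/f['fy']*d,d],-1)
    if T is None:
        R=cv2.Rodrigues(np.array(f['rvec'],float))[0]
        W=(P-np.array(f['tvec']).reshape(3))@R
    else:
        W=P@T[:3,:3].T+T[:3,3]
    W[d<=0]=np.nan
    return W
E
python3 - <<'E'
from h import *
f=pickle.load(open('top0.pkl','rb'));W=cloud(f)
for n,(u,v) in dict(wedge=(157,178),mat=(147,186),box=(213,206),boxb=(74,175),clip=(299,168),block=(295,135),rodend=(298,180),clip2=(388,226),grn=(178,190)).items():
    print(n,np.round(W[v,u],3))
im=f['pixels']
a=cv2.resize(im[130:240,40:230],None,fx=4,fy=4,interpolation=cv2.INTER_CUBIC);cv2.imwrite('pics/a.png',a)
b=cv2.resize(im[120:240,240:400],None,fx=5,fy=5,interpolation=cv2.INTER_CUBIC);cv2.imwrite('pics/b.png',b)
E
```

```text
wedge [0.524 0.263 0.034]
mat [0.503 0.301 0.003]
box [0.441 0.086 0.001]
boxb [0.537 0.539 0.003]
clip [ 0.542 -0.179  0.125]
block [ 0.647 -0.168  0.113]
rodend [ 0.513 -0.179  0.087]
clip2 [ 0.379 -0.463  0.041]
grn [0.491 0.2   0.002]
```

View pics/a.png

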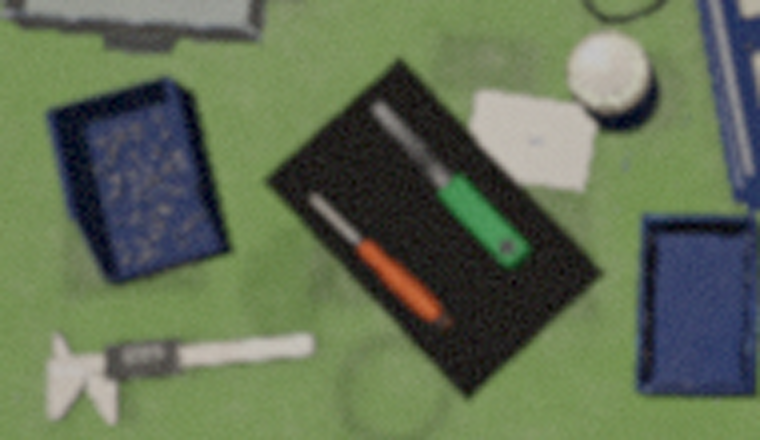

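View pics/b.png

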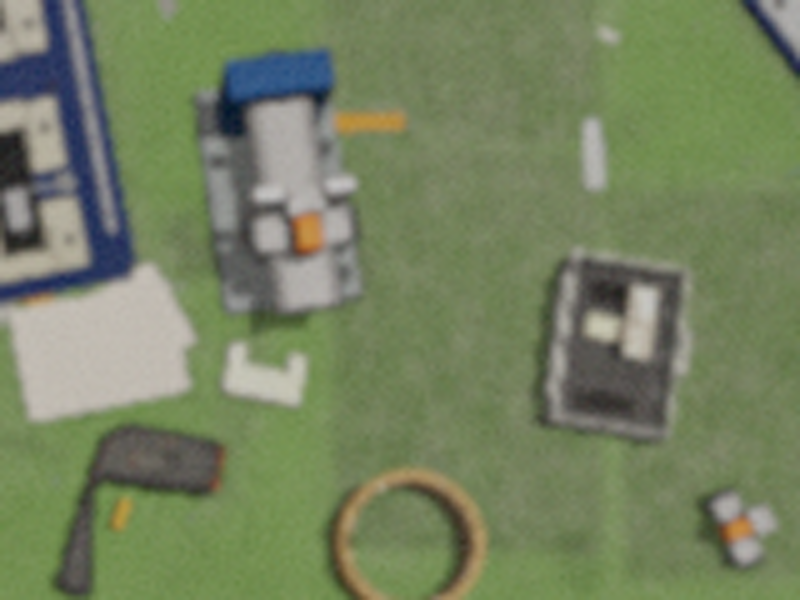

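```bash
cat >> h.py <<'E'
from scipy.spatial.transform import Rotation as Rn
def q_of(a,pitch=0):
    """tool z down, tool x at world azimuth a"""
    x=np.array([np.cos(a),np.sin(a),0]);z=np.array([0,0,-1.]);y=np.cross(z,x)
    q=Rn.from_matrix(np.stack([x,y,z],1)).as_quat()
    return [q[3],q[0],q[1],q[2]]
def Rtool(q): return Rn.from_quat([q[1],q[2],q[3],q[0]]).as_matrix()
def wristcloud(ctrl,name=None):
    s=ctrl.sense();f=ctrl.grab_frame('wrist')
    T=np.eye(4);T[:3,:3]=Rtool(s['eef_rot']);T[:3,3]=s['position']
    f['Tw']=T@np.array(f['tool_from_camera'])
    if name:
        cv2.imwrite(f'pics/{name}.png',f['pixels']);pickle.dump(f,open(name+'.pkl','wb'))
    return f,cloud(f,f['Tw'])
E
python3 - <<'E'
from station import ctrl
from h import *
a=np.radians(43+90)
c=np.array([.545,.285,.26])
for k in (0,np.pi):
    j=ctrl.inverse_kinematics(c,q_of(a+k)); print(None if j is None else np.round(j,2))
    if j is not None and abs(j[5])<2.2 : best=a+k
print(best)
js=[ (abs(j[5]),k) for k in (0,np.pi) if (j:=ctrl.inverse_kinematics(c,q_of(a+k))) is not None]
k=min(js)[1]
ctrl.goto(c,q_of(a+k)); print('k',k)
f,W=wristcloud(ctrl,'w1')
print(f['tool_from_camera'],f['fx'],ctrl.sense()['clock'])
for q in ['wedge','wedge_tip','wedge_butt']:
    for r in ctrl.spot_in(f,q)[:2]:
        u,v=np.round(r['position']).astype(int);print(q,u,v,round(r['p'],2),np.round(W[v,u],3))
E
```

```text
[ 0.46  0.35  1.34 -0.    1.44 -1.86]
[ 0.46  0.35  1.34 -0.    1.44  1.28]
5.462880558742251
k 3.141592653589793
[[ 9.99999660e-01  5.68951801e-04  5.96570179e-04 -2.13457031e-04]
 [-7.10367036e-04  9.61906917e-01  2.73376257e-01 -6.86555608e-02]
 [-4.18307068e-04 -2.73376588e-01  9.61906995e-01 -1.81896554e-01]
 [ 0.00000000e+00  0.00000000e+00  0.00000000e+00  1.00000000e+00]] 317.96078154358503 2.9417
wedge 256 172 0.6 [0.523 0.271 0.032]
wedge_tip 258 175 0.68 [0.523 0.266 0.034]
wedge_butt 256 178 0.91 [0.518 0.265 0.034]
```

View pics/w1.png

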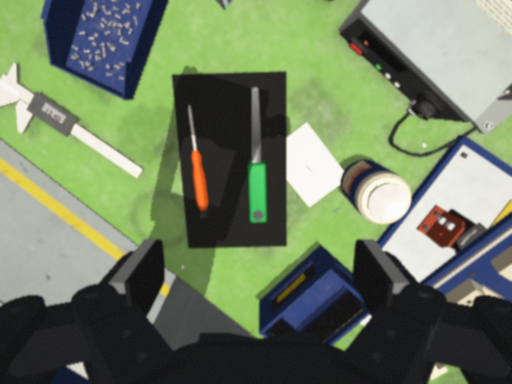

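Run:
```python
from h import *
f=pickle.load(open('w1.pkl','rb'));W=cloud(f,f['Tw']);im=f['pixels']
hsv=cv2.cvtColor(im,cv2.COLOR_BGR2HSV)
roi=np.zeros(im.shape[:2],bool);roi[75:235,215:284]=True
z=W[...,2]
g=roi&(hsv[...,1]>150)&(hsv[...,0]>50)&(hsv[...,0]<90)&(z>.02)
print(g.sum(),np.nanmedian(z[g]))
def rect(P):
    r=cv2.minAreaRect((P[:,:2]*1000).astype(np.float32));return r
print('handle',rect(W[g]))
mat=roi&(z<.012)&(im.max(2)<60);print('matz',np.nanmedian(z[mat]))
m=roi&(z>.0065+np.nanmedian(z[mat])-.004)&~g&(hsv[...,1]<90)&(im.max(2)>60)
P=W[m];
H=W[g]; top=H[H[:,2]>np.median(H[:,2])-.004]; c=cv2.minAreaRect((top[:,:2]*1000).astype(np.float32));print('top',c)
allP=np.vstack([H,P]);print(m.sum())
# axis via PCA of all
# blade+handle axis
mu=allP[:,:2].mean(0);d=np.linalg.svd(allP[:,:2]-mu,full_matrices=0)[2][0];d*=np.sign(d[0]);print('az',np.degrees(np.arctan2(d[1],d[0])))
n=np.array([-d[1],d[0]])
t=allP[:,:2]@d;w=allP[:,:2]@n
th=top[:,:2]@d;wh=top[:,:2]@n
tb=P[:,:2]@d;wb=P[:,:2]@n
print('t all',np.percentile(t,[0,.5,99.5,100]),'handle t',np.percentile(th,[1,99]),'w',np.percentile(wh,[1,99]),'blade w',np.percentile(wb,[2,98]),'blade t',np.percentile(tb,[1,99]))
print('centre est',d*np.mean(np.percentile(th,[1,99]))+n*np.mean(np.percentile(wh,[1,99])))
for b in np.arange(.0,.18,.02):
    k=(t>t.min()+b)&(t<t.min()+b+.02)
    if k.any(): print(round(b,2),np.round([np.mean(np.percentile(w[k],[3,97])),np.ptp(np.percentile(w[k],[3,97])),np.median(allP[k,2])],4))
# mat corners (black)
mm=(im.max(2)<70)&(np.abs(z)<.02)&(W[...,0]>.3)
mm[250:]=False
cs,_=cv2.findContours(mm.astype(np.uint8),0,1);cc=max(cs,key=cv2.contourArea)[:,0]
print('mat',rect(W[cc[:,1],cc[:,0]]))
```

```text
921 0.032295386144051974
handle ((502.8931579589844, 249.3982696533203), (82.77474975585938, 24.130817413330078), 44.508216857910156)
matz 0.00364893689492915
top ((502.77020263671875, 249.4782257080078), (82.71148681640625, 23.84438133239746), 44.50822448730469)
656
az 44.52905216668287
t all [0.49202031 0.49360478 0.66824657 0.66965294] handle t [0.49362742 0.57362465] w [-0.18632228 -0.1630431 ] blade w [-0.18021837 -0.16935477] blade t [0.49863662 0.6683229 ]
centre est [0.50291919 0.24968597]
0.0 [-0.1748  0.0229  0.0324]
0.02 [-0.175   0.023   0.0323]
0.04 [-0.1747  0.0217  0.0325]
0.06 [-0.1747  0.0224  0.0324]
0.08 [-0.1749  0.0172  0.0263]
0.1 [-0.175   0.0107  0.025 ]
0.12 [-0.1749  0.0094  0.0195]
0.14 [-0.1748  0.0082  0.0144]
0.16 [-0.1751  0.0079  0.0092]
mat ((501.51080322265625, 296.3564758300781), (247.86294555664062, 148.67803955078125), 44.41755294799805)
```

Run:
```python
from station import ctrl
from h import *
a=np.radians(5-90)
c=np.array([.58,-.17,.32])
for k in (0,np.pi):
    j=ctrl.inverse_kinematics(c,q_of(a+k)); print(None if j is None else np.round(j,2))
ctrl.goto(c,q_of(a))
f,W=wristcloud(ctrl,'w2')
print(ctrl.sense()['clock'])
for q in ['clip','clip_grip','rod_end','stop']:
    for r in ctrl.spot_in(f,q)[:2]:
        u,v=np.round(r['position']).astype(int);print(q,u,v,round(r['p'],2),np.round(W[v,u],3))
```

```text
[-0.3   0.32  1.25 -0.    1.57  1.18]
[-0.3   0.32  1.25 -0.    1.57 -1.96]
4.825
clip 424 278 0.89 [ 0.386 -0.463  0.034]
clip 271 176 0.67 [ 0.561 -0.186  0.134]
clip_grip 272 179 0.86 [ 0.557 -0.188  0.132]
clip_grip 422 277 0.66 [ 0.385 -0.463  0.028]
rod_end 266 132 0.7 [ 0.608 -0.176  0.09 ]
rod_end 271 177 0.46 [ 0.56  -0.186  0.134]
stop 268 130 0.8 [ 0.61  -0.179  0.089]
```

View pics/w2.png

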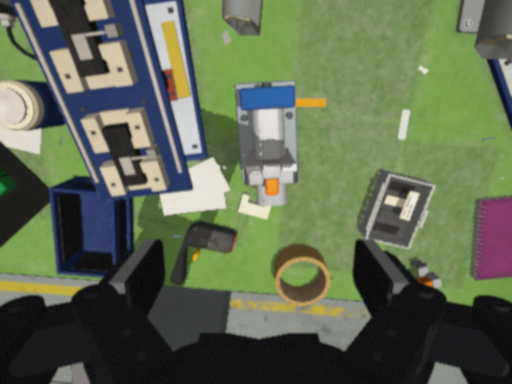

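Run:
```python
from h import *
f=pickle.load(open('w2.pkl','rb'));W=cloud(f,f['Tw']);im=f['pixels']
b=cv2.resize(im[70:220,215:330],None,fx=5,fy=5,interpolation=cv2.INTER_CUBIC)[:,:575];cv2.imwrite('pics/c.png',cv2.resize(b,None,fx=.8,fy=.8))
hsv=cv2.cvtColor(im,cv2.COLOR_BGR2HSV)
roi=np.zeros(im.shape[:2],bool);roi[70:220,220:310]=True
z=W[...,2]
def rect(P): return np.round(np.hstack([np.ravel(x) for x in cv2.minAreaRect((P[:,:2]*1000).astype(np.float32))]),1)
blk=roi&(z>.105)&(z<.118)&(hsv[...,0]>95)&(hsv[...,0]<125)&(hsv[...,1]>120)
print('block',blk.sum(),np.median(z[blk]),rect(W[blk]))
gr=roi&(hsv[...,0]<20)&(hsv[...,1]>130)&(z>.12);print('grip',gr.sum(),np.median(z[gr]),np.nanmax(z[gr]),rect(W[gr]))
rod=roi&(z>.084)&(z<.096)
print('rod',rod.sum(),rect(W[rod]))
for zz in np.arange(.08,.15,.005): print(round(zz,3),(roi&(z>zz)&(z<zz+.005)).sum(),end=' ')
bp=roi&(z>.007)&(z<.02)&(hsv[...,1]<80);print('base',rect(W[bp]))
# az from rod: PCA row-wise midline
psi=np.radians(3)
P=W[rod]
for it in range(5):
    d=np.array([np.cos(psi),np.sin(psi)]);n=np.array([-d[1],d[0]])
    t=P[:,:2]@d;w=P[:,:2]@n;k=P[:,2]>.0
    ts=[];ws=[]
    for b in np.arange(t.min(),t.max(),.008):
        m=(t>=b)&(t<b+.008)
        if m.sum()>6: ts.append(b+.004);ws.append(np.mean(np.percentile(w[m],[5,95])))
    if it==0 or it==4: print(np.round(ts,3),np.round(ws,4))
    p=np.polyfit(ts,ws,1);psi+=np.arctan(p[0])
print(np.degrees(psi))
```

```text
block 1092 0.10953096117097882 [ 650.2 -172.7   24.5   63.3    8.8]
grip 195 0.1323213940533563 0.13475655358934535 [ 547.5 -187.4   19.3   14.5    5.7]
rod 2014 [ 584.4 -180.7  156.8   57.5   16.7]
0.08 158 0.085 1490 0.09 456 0.095 47 0.1 362 0.105 1076 0.11 342 0.115 41 0.12 42 0.125 59 0.13 522 0.135 210 0.14 46 0.145 0 base [ 567.8 -183.8  214.9   95.1    5.5]
[0.501 0.509 0.517 0.525 0.565 0.573 0.581 0.589 0.597 0.605 0.613 0.621
 0.629] [-0.219  -0.2188 -0.2188 -0.2181 -0.2133 -0.2137 -0.2121 -0.2117 -0.2107
 -0.2103 -0.2094 -0.2084 -0.2182]
[0.486 0.494 0.502 0.51  0.55  0.558 0.566 0.574 0.582 0.59  0.598 0.606
 0.614] [-0.2527 -0.2529 -0.2536 -0.2528 -0.2513 -0.2521 -0.2511 -0.2513 -0.2508
 -0.2509 -0.2503 -0.25   -0.2603]
6.895971372447257
```

View pics/c.png

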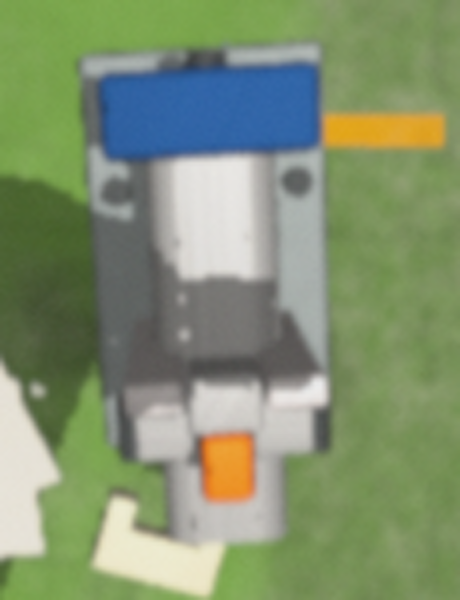

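Run:
```python
from h import *
f=pickle.load(open('w2.pkl','rb'));W=cloud(f,f['Tw']);im=f['pixels']
hsv=cv2.cvtColor(im,cv2.COLOR_BGR2HSV)
z=W[...,2];roi=np.zeros(im.shape[:2],bool);roi[70:220,220:310]=True
psi=np.radians(8.2)
for it in range(3):
    d=np.array([np.cos(psi),np.sin(psi)]);n=np.array([-d[1],d[0]])
    c=np.array([.6502,-.1727]);o=c-.067*d
    X=(W[...,:2]-o)@d;Y=(W[...,:2]-o)@n
    rows=[]
    for lo in list(np.arange(-.074,-.046,.004))+list(np.arange(.002,.050,.004)):
        m=roi&(X>=lo)&(X<lo+.004)&(z>.078)&(z<.096)&(abs(Y)<.03)
        if m.sum()>8: rows.append((lo+.002,np.mean(np.percentile(Y[m],[3,97])),np.ptp(np.percentile(Y[m],[3,97])),np.median(z[m&(abs(Y)<.009)])))
    rows=np.array(rows);p=np.polyfit(rows[:,0],rows[:,1],1)
    print(np.degrees(psi),o,p);psi+=np.arctan(p[0])
print(np.round(rows*1000,1))
m=roi&(abs(Y)<.008)&(z>.08)&(z<.096);print('xmin',np.percentile(X[m],[0,1,2]))
g=roi&(hsv[...,0]<20)&(hsv[...,1]>130)&(z>.12);print('grip X',np.percentile(X[g],[1,99]),'Y',np.percentile(Y[g],[1,99]))
# block edges
b=roi&(z>.105)&(z<.116)&(hsv[...,0]>95)&(hsv[...,0]<125)&(hsv[...,1]>120)
print('blk X',np.percentile(X[b],[1,99]),'Y',np.percentile(Y[b],[1,99]))
s=roi&(z>.136)&(X>-.03);print('prongs z', [ (np.round([X[k].mean(),Y[k].mean()],4)) for k in (s&(Y>.008),s&(Y<-.008)) if k.any()])
cl=roi&(z>.1)&(z<.112)&(X<-.02)&(X>-.045);print('bridge Y',np.percentile(Y[cl],[1,99]),'X',np.percentile(X[cl],[2,98]))
# window box
bx=(z>.066)&(z<.085)&(hsv[...,0]>95)&(hsv[...,0]<130);bx[:, :40]=0;bx[280:]=0;bx[:170]=0;bx[:,150:]=0
P=W[bx];print('box rim',bx.sum(),np.median(P[:,2]),cv2.minAreaRect((P[:,:2]*1000).astype(np.float32)))
t=cv2.minAreaRect
```

```text
8.2 [ 0.58388499 -0.18225614] [ 0.00417117 -0.00039287]
8.43898876975313 [ 0.58392543 -0.18253266] [-0.00042841 -0.00013263]
8.414442493744446 [ 0.58392122 -0.18250427] [-1.92193947e-05 -1.62354230e-04]
[[-72.   -0.6  38.1  89.5]
 [-68.   -0.5  39.   89.7]
 [-64.   -0.2  39.   89.6]
 [-60.   -0.3  41.3  90. ]
 [-56.    0.4  39.6  88.5]
 [-52.    0.2  38.7   nan]
 [-48.    0.   39.4  89.9]
 [  4.    0.1  38.3  89.4]
 [  8.    0.   38.5  89.5]
 [ 12.   -0.2  38.2  89.8]
 [ 16.   -0.4  38.2  89.8]
 [ 20.   -0.6  38.2  89.8]
 [ 24.   -0.1  38.8  89.8]
 [ 28.    0.4  37.6  89.5]
 [ 32.   -0.4  38.7  89.6]
 [ 36.   -0.1  37.5  89.6]
 [ 40.   -0.3  37.3  89.5]
 [ 44.   -0.4  37.2  89.7]
 [ 48.   -0.   38.5  89.5]]
xmin [-0.07554417 -0.07467045 -0.07359391]
grip X [-0.04630668 -0.02724396] Y [-0.00698274  0.00754371]
blk X [0.05539074 0.07845908] Y [-0.03123192  0.03097233]
prongs z [array([-0.013 ,  0.0207]), array([-0.013 , -0.0211])]
bridge Y [-0.03446896  0.03372194] X [-0.04094052 -0.02356369]
box rim 1280 0.07258714165780358 ((434.7398376464844, 73.72467041015625), (90.5635986328125, 136.2685089111328), 89.89827728271484)
  return _methods._mean(a, axis=axis, dtype=dtype,
  ret = ret.dtype.type(ret / rcount)
```

```bash
cat >> h.py <<'E'
O=np.array([.5839,-.1825]);PSI=np.radians(8.41)
D=np.array([np.cos(PSI),np.sin(PSI)]);N=np.array([-D[1],D[0]])
def st(x,y,z): return np.array([*(O+x*D+y*N),z])
QS=q_of(PSI-np.pi/2)
QW=q_of(np.radians(44.5-90)); GW=np.array([.503,.2496,.006])
E
python3 - <<'E'
from station import ctrl
from h import *
f=pickle.load(open('w2.pkl','rb'));W=cloud(f,f['Tw'])
m=(W[...,0]>.3)&(W[...,0]<.75)&(W[...,1]>-.15)&(W[...,1]<.4);print('maxz',np.nanmax(W[...,2][m][W[...,2][m]<.25]))
ctrl.command_gripper(.6,100)
ctrl.goto(GW+[0,0,.14],QW)
ctrl.servo_line(GW+[0,0,.03],speed=.12)
r=ctrl.servo_line(GW,speed=.04,until_force=8);print(r,ctrl.sense()['position'])
ctrl.command_gripper(0,100)
s=ctrl.sense();print(s['gripper_width'],s['contact_force'],s['position'],s['clock'])
ctrl.servo_line(GW+[0,0,.03],speed=.06)
s=ctrl.sense();print(s['contact_force'],s['moment'],s['clock'])
f,W=wristcloud(ctrl,'w3')
E
```

```text
maxz 0.22522336824582245
False [0.50320842 0.24968738 0.00613777]
0.00363752342694759 [-0.91359778 -0.36733862  0.51336108] [0.50302203 0.24959297 0.00602926] 9.6417
[ 0.04027279 -0.09032994 -0.49640999] [-0.0028704   0.0169188  -0.03634928] 10.2917
```

View pics/w3.png

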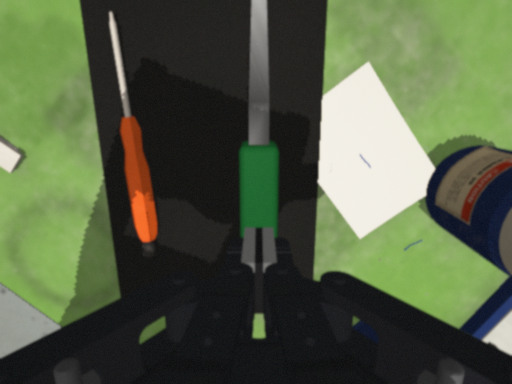

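```bash
cat > fitw.py <<'E'
from h import *
def fit(f,W,zmat=.004):
    im=f['pixels'];hsv=cv2.cvtColor(im,cv2.COLOR_BGR2HSV);z=W[...,2]
    g=(hsv[...,1]>150)&(hsv[...,0]>55)&(hsv[...,0]<90)&(z>.024)&(z<.05)
    n,l,s,_=cv2.connectedComponentsWithStats(g.astype(np.uint8));i=1+np.argmax(s[1:,4]);g=l==i
    P=W[g];return g.sum(),np.median(P[:,2]),cv2.minAreaRect((P[:,:2]*1000).astype(np.float32)),np.unravel_index(0,(1,1))
E
python3 - <<'E'
from fitw import *
f=pickle.load(open('w3.pkl','rb'));W=cloud(f,f['Tw']);print(fit(f,W))
im=f['pixels'];print(im[200,258],im[325,258],im[100,200]);
for v in (20,60,100,150,180,220,245,325): print(v,np.round(W[v,258],4))
from station import ctrl
s=ctrl.sense();print(s['position'],s['gripper_width'])
E
```

```text
(np.int64(3149), np.float64(0.03225869488648836), ((511.5193786621094, 258.1914367675781), (59.00599670410156, 24.127744674682617), 44.823177337646484), (np.int64(0), np.int64(0)))
[ 50 105  31] [ 90 169 133] [16 18 18]
20 [0.5825 0.3284 0.0142]
60 [0.5666 0.3128 0.0206]
100 [0.5507 0.2972 0.0261]
150 [0.5304 0.2772 0.0309]
180 [0.5177 0.2647 0.0329]
220 [0.4991 0.2464 0.0321]
245 [0.5104 0.2574 0.0994]
325 [ 0.4246  0.1732 -0.0008]
[0.50276109 0.24951406 0.03589786] -0.0005552743367786364
```

Run:
```python
from station import ctrl
from fitw import *
def p(t):
    s=ctrl.sense();print(t,round(s['clock'],2),np.round(s['position'],4),np.round(s['gripper_width'],3),np.round(s['contact_force'],2))
p('a')
ctrl.command_gripper(.6,100);p('open')
ctrl.servo_line(GW,speed=.06);p('down')
f,W=wristcloud(ctrl,'w4')
ctrl.command_gripper(0.2,100);p('closed')
f,W=wristcloud(ctrl,'w5')
cv2.imwrite('pics/w45.png',cv2.resize(np.hstack([cv2.imread('pics/w4.png')[100:],cv2.imread('pics/w5.png')[100:]]),None,fx=.78,fy=.78))
```

```text
a 10.34 [0.5028 0.2495 0.0359] -0.001 [ 0.23  0.11 -0.63]
open 10.88 [0.503  0.2496 0.0359] 0.598 [-0.1  -0.49 -0.64]
down 11.53 [0.503  0.2496 0.0058] 0.604 [ 0.35 -0.26 -0.31]
closed 12.01 [0.5031 0.2496 0.0062] 0.201 [ 0.35  0.22 -0.12]
```

View pics/w45.png

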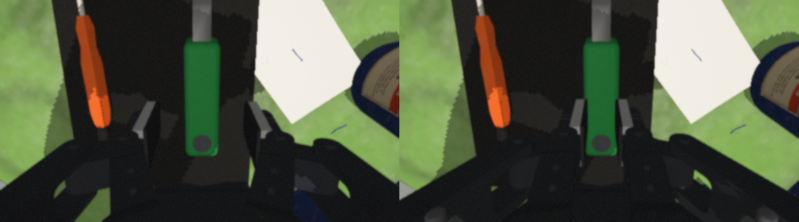

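Run:
```python
from h import *
f=pickle.load(open('w5.pkl','rb'));W=cloud(f,f['Tw'])
cv2.imwrite('pics/d.png',cv2.resize(f['pixels'][140:340,160:360],None,fx=3,fy=3,interpolation=cv2.INTER_CUBIC))
T=np.linalg.inv(f['Tw'])
for z in (.006,.0247,.033):
    p=T[:3,:3]@np.array([.503,.2496,z])+T[:3,3];print(z,f['cx']+f['fx']*p[0]/p[2],f['cy']+f['fy']*p[1]/p[2],p[2])
for v in (230,250,265,280):
    print(v,[(u,round(float(f['depth'][v,u]),3),np.round(W[v,u,2],3)) for u in range(224,296,4)])
```

```text
0.006 258.6186929852615 215.03966968988357 0.19391018443187744
0.0247 258.64694269336985 227.0123018361124 0.17592103081231567
0.033 258.6614206032334 233.14824803342393 0.16793654016833906
230 [(224, 0.199, np.float64(0.004)), (228, 0.146, np.float64(0.053)), (232, 0.146, np.float64(0.053)), (236, 0.147, np.float64(0.052)), (240, 0.148, np.float64(0.051)), (244, 0.169, np.float64(0.032)), (248, 0.168, np.float64(0.033)), (252, 0.168, np.float64(0.033)), (256, 0.167, np.float64(0.033)), (260, 0.167, np.float64(0.033)), (264, 0.168, np.float64(0.033)), (268, 0.168, np.float64(0.032)), (272, 0.168, np.float64(0.032)), (276, 0.17, np.float64(0.031)), (280, 0.145, np.float64(0.053)), (284, 0.145, np.float64(0.054)), (288, 0.145, np.float64(0.054)), (292, 0.198, np.float64(0.004))]
250 [(224, 0.127, np.float64(0.073)), (228, 0.126, np.float64(0.074)), (232, 0.127, np.float64(0.073)), (236, 0.127, np.float64(0.073)), (240, 0.147, np.float64(0.054)), (244, 0.171, np.float64(0.033)), (248, 0.172, np.float64(0.032)), (252, 0.17, np.float64(0.033)), (256, 0.171, np.float64(0.032)), (260, 0.171
[... 780 characters left out ...]
5)), (284, 0.117, np.float64(0.083)), (288, 0.117, np.float64(0.083)), (292, 0.113, np.float64(0.087))]
280 [(224, 0.104, np.float64(0.096)), (228, 0.105, np.float64(0.095)), (232, 0.12, np.float64(0.082)), (236, 0.12, np.float64(0.082)), (240, 0.178, np.float64(0.031)), (244, 0.175, np.float64(0.033)), (248, 0.175, np.float64(0.033)), (252, 0.176, np.float64(0.033)), (256, 0.176, np.float64(0.033)), (260, 0.177, np.float64(0.032)), (264, 0.175, np.float64(0.034)), (268, 0.175, np.float64(0.033)), (272, 0.176, np.float64(0.033)), (276, 0.177, np.float64(0.031)), (280, 0.127, np.float64(0.076)), (284, 0.119, np.float64(0.083)), (288, 0.114, np.float64(0.087)), (292, 0.104, np.float64(0.096))]
```

View pics/d.png

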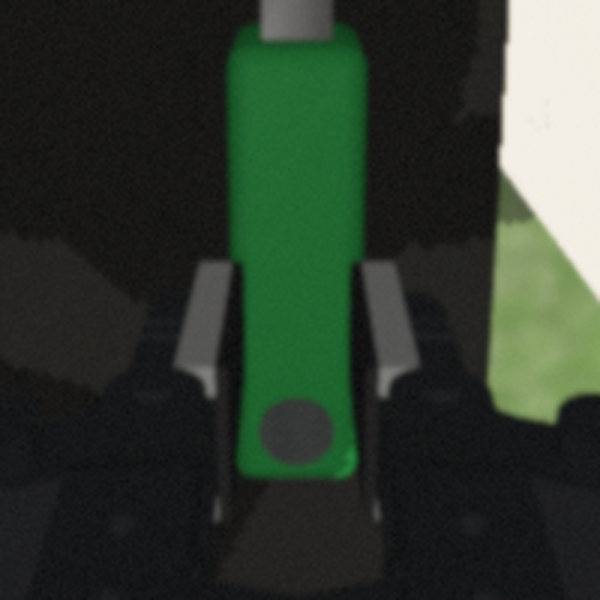

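Run:
```python
from h import *
for n in ('w3','w4','w5'):
    f=pickle.load(open(n+'.pkl','rb'));C=cloud(f,np.array(f['tool_from_camera']))
    print(n)
    for v in range(200,272,6):
        m=(C[v,:,2]<-.01)&(abs(C[v,:,0])<.06)
        if m.any(): 
            q=C[v][m];i=np.argmax(q[:,2]);print(v,np.where(m)[0][[0,-1]],'maxz',np.round(q[i],4), 'med', np.round(np.median(q,0),4))
cv2.imwrite('pics/e.png',cv2.resize(pickle.load(open('w3.pkl','rb'))['pixels'][180:360,170:350],None,fx=3.2,fy=3.2,interpolation=cv2.INTER_CUBIC))
```

```text
w3
230 [245 272] maxz [-0.005  -0.0097 -0.0454] med [-0.0001 -0.0102 -0.0465]
236 [244 273] maxz [-0.0021 -0.0097 -0.0519] med [-0.0001 -0.0102 -0.0531]
242 [229 288] maxz [-0.0108 -0.006  -0.0503] med [-0.0004 -0.0099 -0.0586]
248 [228 289] maxz [-0.0113 -0.0052 -0.0546] med [-0.0001 -0.0097 -0.0637]
254 [226 291] maxz [-0.0137 -0.0057 -0.0613] med [ 0.0001 -0.0097 -0.069 ]
260 [225 292] maxz [ 0.0106 -0.0057 -0.0664] med [-0.0001 -0.0098 -0.0739]
266 [222 295] maxz [ 0.0015 -0.0083 -0.0758] med [ 0.     -0.0116 -0.0815]
w4
200 [236 281] maxz [ 0.0118 -0.0167 -0.022 ] med [-0.0001 -0.0183 -0.0268]
206 [236 281] maxz [-0.012  -0.0137 -0.0228] med [-0.0001 -0.0149 -0.0264]
212 [236 281] maxz [ 0.0119 -0.01   -0.022 ] med [-0.0001 -0.0117 -0.0265]
218 [236 280] maxz [-0.0121 -0.0069 -0.0229] med [-0.0004 -0.0084 -0.0267]
224 [237 280] maxz [-0.0116 -0.0039 -0.024 ] med [-0.0001 -0.0049 -0.0264]
230 [189 328] maxz [-0.0123  0.0003 -0.0222] med [-0.0004 -0.0019 -0.0273]
236 [186 331] maxz [ 0.0115  0.003  -0.0239] med [-0.0001  0.0014 -0.0276]
242 [175 342] maxz [-0.0118  0.0068 -0.0234]
[... 533 characters left out ...]
[ 0.0001 -0.0116 -0.0263]
218 [236 280] maxz [-0.0121 -0.0071 -0.0232] med [-0.0006 -0.0082 -0.0262]
224 [237 280] maxz [-0.0116 -0.0036 -0.0233] med [-0.0001 -0.0049 -0.0264]
230 [227 291] maxz [ 0.0092 -0.0009 -0.0249] med [ 0.0001 -0.0018 -0.0271]
236 [225 292] maxz [-0.0084  0.0024 -0.0254] med [ 0.0001  0.0015 -0.0274]
242 [210 307] maxz [ 0.0028  0.0059 -0.0254] med [-0.0001 -0.0062 -0.0508]
248 [208 309] maxz [ 0.0002  0.0095 -0.0253] med [-0.0001 -0.0059 -0.056 ]
254 [206 311] maxz [ 0.0089  0.013  -0.0253] med [-0.0001 -0.0062 -0.0622]
260 [204 313] maxz [ 0.0089  0.0167 -0.0252] med [-0.0001 -0.0064 -0.0676]
266 [198 319] maxz [-0.0009  0.0204 -0.0253] med [-0.0004 -0.0089 -0.0767]
```

View pics/e.png

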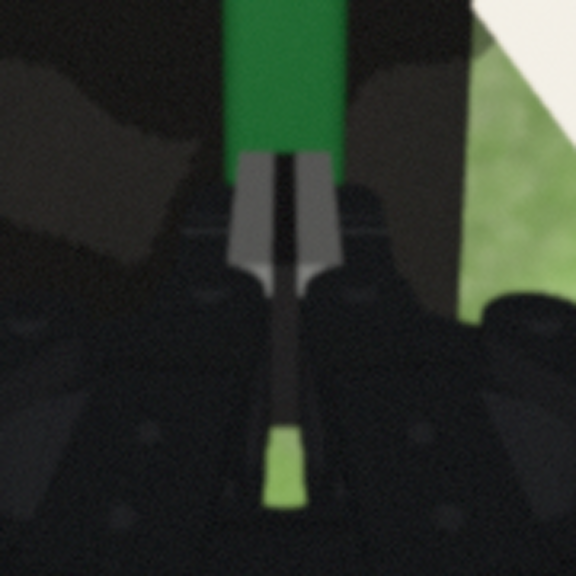

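Run:
```python
from station import ctrl
from fitw import *
def p(t):
    s=ctrl.sense();print(t,round(s['clock'],2),np.round(s['position'],4),np.round(s['gripper_width'],3),np.round(s['contact_force'],2))
ctrl.servo_line(GW+[0,0,.01],speed=.06)
ctrl.command_gripper(.6,100);p('open')
g=GW.copy();g[2]=-.02
print(ctrl.servo_line(g,speed=.05,until_force=5));p('down')
g[2]=-.036
print(ctrl.servo_line(g,speed=.03,until_force=5));p('down')
f,W=wristcloud(ctrl,'w6')
```

```text
open 12.8 [0.5029 0.2496 0.0158] 0.601 [ 0.21 -0.29 -0.14]
False
down 13.67 [ 0.5032  0.2497 -0.0198] 0.603 [ 0.17 -0.56  0.51]
False
down 14.35 [ 0.503   0.2496 -0.0361] 0.602 [-0.62  0.25 -0.15]
```

View pics/w6.png

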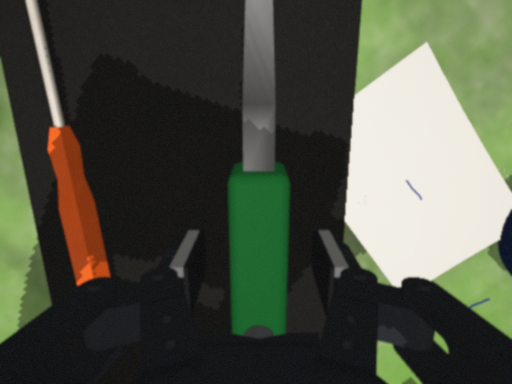

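Run:
```python
from h import *
f=pickle.load(open('w6.pkl','rb'));C=cloud(f,np.array(f['tool_from_camera']));W=cloud(f,f['Tw'])
for v in (228,232,236,242,250,258): print(v,[(u,*np.round(C[v,u],4)) for u in (176,184,192,200,204)])
```

```text
228 [(176, np.float64(-0.0399), np.float64(-0.0082), np.float64(-0.0396)), (184, np.float64(-0.0362), np.float64(-0.0081), np.float64(-0.0393)), (192, np.float64(-0.0322), np.float64(-0.0082), np.float64(-0.0395)), (200, np.float64(-0.0284), np.float64(-0.0081), np.float64(-0.0392)), (204, np.float64(-0.0264), np.float64(-0.0084), np.float64(-0.04))]
232 [(176, np.float64(-0.04), np.float64(-0.0063), np.float64(-0.0398)), (184, np.float64(-0.0363), np.float64(-0.0059), np.float64(-0.039)), (192, np.float64(-0.03), np.float64(-0.0108), np.float64(-0.0501)), (200, np.float64(-0.0266), np.float64(-0.0102), np.float64(-0.0488)), (204, np.float64(-0.0256), np.float64(-0.0084), np.float64(-0.0446))]
236 [(176, np.float64(-0.0401), np.float64(-0.0043), np.float64(-0.04)), (184, np.float64(-0.0364), np.float64(-0.0038), np.float64(-0.0391)), (192, np.float64(-0.0293), np.float64(-0.0103), np.float64(-0.0533)), (200, np.float64(-0.0257), np.float64(-0.0107), np.float64(-0.0542)), (204, np.float64(-0.0259), np.float64(-0.0059), np.float64(-0.0436))]
242 [(176, np.float64(-0.0371), np.float64(-
[... 313 characters left out ...]
0 [(176, np.float64(-0.0353), np.float64(-0.0062), np.float64(-0.0586)), (184, np.float64(-0.0297), np.float64(-0.0105), np.float64(-0.0671)), (192, np.float64(-0.0264), np.float64(-0.0109), np.float64(-0.0678)), (200, np.float64(-0.0256), np.float64(-0.005), np.float64(-0.0562)), (204, np.float64(-0.026), np.float64(0.0008), np.float64(-0.0448))]
258 [(176, np.float64(-0.0315), np.float64(-0.0101), np.float64(-0.073)), (184, np.float64(-0.0284), np.float64(-0.0102), np.float64(-0.0731)), (192, np.float64(-0.026), np.float64(-0.0087), np.float64(-0.0703)), (200, np.float64(-0.0258), np.float64(-0.001), np.float64(-0.0559)), (204, np.float64(-0.0258), np.float64(0.0039), np.float64(-0.0469))]
```

Run:
```python
from station import ctrl
from fitw import *
def p(t):
    s=ctrl.sense();print(t,round(s['clock'],2),np.round(s['position'],4),np.round(s['gripper_width'],3),np.round(s['contact_force'],2),np.round(s['moment'],2))
ctrl.command_gripper(0,100);p('closed')
g=GW.copy();g[2]=0
ctrl.servo_line(g,speed=.06);p('up')
f,W=wristcloud(ctrl,'w7')
```

```text
closed 14.77 [ 0.5031  0.2497 -0.0355] 0.264 [-1.25  0.61  3.94] [-0.06  0.15  0.06]
up 15.52 [ 0.5028  0.2495 -0.    ] 0.261 [-0.77 -0.12 -1.96] [-0.06 -0.03 -0.  ]
```

View pics/w7.png

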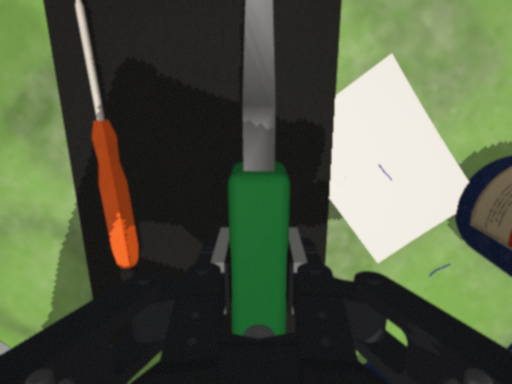

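Run:
```python
from h import *
f6=pickle.load(open('w6.pkl','rb'));f7=pickle.load(open('w7.pkl','rb'))
A=cloud(f6,np.array(f6['tool_from_camera']));B=cloud(f7,np.array(f7['tool_from_camera']))
for v in (10,30,60,90,110,150,200,240,280):
    print(v,np.round(np.nanmedian(A[v-3:v+4,252:266],(0,1))*1000,1),np.round(np.nanmedian(B[v-3:v+4,252:266],(0,1))*1000,1))
for v in (10,60,110,200,260):
    for f in(f6,f7):
        r=f['pixels'][v-3:v+4].astype(int).mean(0);print(v,np.round(r[225:295:5].mean(1)).astype(int))
```

```text
10 [ -0.2 -99.4 -53. ] [ -0.2 -99.5 -52.2]
30 [ -0.  -92.4 -54.9] [ -0.2 -92.5 -54.3]
60 [ -0.2 -81.9 -57.8] [ -0.2 -82.  -57.1]
90 [ -0.4 -71.4 -60.6] [ -0.2 -71.4 -60.1]
110 [ -0.2 -64.4 -62.1] [ -0.2 -64.4 -61.6]
150 [ -0.2 -49.7 -62.2] [ -0.2 -49.6 -61.6]
200 [ -0.2 -31.9 -68.7] [ -0.3 -31.7 -68.1]
240 [ -0.3 -15.6 -68.7] [ -0.1 -15.4 -68.1]
280 [ -0.1   2.2 -68.6] [ -0.1   2.3 -68. ]
10 [ 36  34  36  36 104 130 133 134 132 128  36  36  34  35]
10 [ 35  36  36  34  97 129 133 133 131 126  36  36  36  35]
60 [ 37  36  36  34  96  97 100  99 103 104  46  36  36  36]
60 [ 36  36  35  31  96  97 100  98 103 103  45  36  35  35]
110 [22 27 24 30 85 86 86 88 88 88 58 36 35 37]
110 [22 23 21 24 84 85 85 87 86 87 57 35 36 36]
200 [23 50 60 62 62 61 61 61 61 61 62 60 53 28]
200 [23 48 58 62 62 61 61 62 61 61 60 60 52 28]
260 [21 40 57 60 60 60 59 59 59 60 60 59 51 24]
260 [41 27 57 60 60 59 60 59 60 59 60 58 48 23]
```

Run:
```python
from h import *
f=pickle.load(open('top0.pkl','rb'));W=cloud(f)
for lo,hi in((.10,.15),(.15,.2),(.2,.3)):
    m=(W[...,2]>lo)&(W[...,2]<hi)&(W[...,0]>.3)&(W[...,0]<.8)&(W[...,1]>-.3)&(W[...,1]<.45)
    P=W[m];print(lo,m.sum(),P.min(0) if len(P) else '',P.max(0) if len(P) else '')
    for a in np.arange(.3,.8,.1):print([int((m&(W[...,0]>a)&(W[...,0]<a+.1)&(W[...,1]>b)&(W[...,1]<b+.1)).sum()) for b in np.arange(-.3,.45,.1)])
```

```text
0.1 3452 [ 0.50162938 -0.21775267  0.10000334] [0.7999712  0.44995767 0.14994723]
[0, 0, 0, 0, 0, 0, 0, 0]
[0, 0, 0, 0, 0, 0, 0, 0]
[68, 220, 672, 491, 5, 0, 0, 0]
[7, 180, 521, 509, 8, 0, 0, 98]
[0, 0, 21, 3, 105, 260, 65, 219]
0.15 2087 [ 0.63789214 -0.15497303  0.1500539 ] [0.79967528 0.44991651 0.19962871]
[0, 0, 0, 0, 0, 0, 0, 0]
[0, 0, 0, 0, 0, 0, 0, 0]
[0, 0, 0, 0, 0, 0, 0, 0]
[0, 0, 129, 345, 0, 0, 0, 57]
[0, 21, 346, 718, 1, 0, 0, 470]
0.2 658 [ 0.68779524 -0.29811584  0.20020687] [0.79996838 0.13181922 0.29950504]
[0, 0, 0, 0, 0, 0, 0, 0]
[0, 0, 0, 0, 0, 0, 0, 0]
[0, 0, 0, 0, 0, 0, 0, 0]
[12, 0, 0, 0, 0, 0, 0, 0]
[13, 389, 0, 87, 157, 0, 0, 0]
```

```bash
cat >> h.py <<'E'
def rep(ctrl,t):
    s=ctrl.sense();p=s['position'];F=s['contact_force'];d=p[:2]-O
    print(t,round(s['clock'],2),'S',np.round([d@D*1000,d@N*1000,p[2]*1000],1),'w',np.round(s['gripper_width'],3),'F',np.round([F[:2]@D,F[:2]@N,F[2]],1),'M',np.round(s['moment'],2))
E
python3 - <<'E'
from station import ctrl
from h import *
g=GW.copy();g[2]=.12
ctrl.servo_line(g,speed=.2)
m=np.array([.38,.11,.15]);qm=q_of(np.radians(20-90))
for p,q in((m,qm),(st(-.222,0,.075),QS)):print(np.round(ctrl.inverse_kinematics(p,q),2))
ctrl.goto(m,qm);rep(ctrl,'mid')
ctrl.goto(st(-.222,0,.075),QS);rep(ctrl,'pre')
ctrl.servo_line(st(-.222,0,.0545),speed=.05)
rep(ctrl,'low')
f,W=wristcloud(ctrl,'w8')
f=ctrl.grab_frame('scene');cv2.imwrite('pics/s8.png',cv2.resize(f['pixels'][170:270,250:370],None,fx=5,fy=5,interpolation=cv2.INTER_CUBIC))
E
```

```text
[ 0.25  0.07  2.   -0.    1.07  1.47]
[-0.56  0.2   2.06 -0.    0.87  0.86]
mid 17.09 S [-157.9  319.5  149.9] w 0.263 F [ 0.4  0.1 -2.2] M [-0.02  0.08 -0.06]
pre 18.36 S [-221.2    0.4   75. ] w 0.264 F [-0.1  0.2 -3. ] M [-0.01  0.02  0.  ]
low 18.92 S [-2.22e+02  2.00e-01  5.43e+01] w 0.265 F [ 0.9  0.1 -2.7] M [-0.01  0.06  0.03]
```

View pics/w8.png

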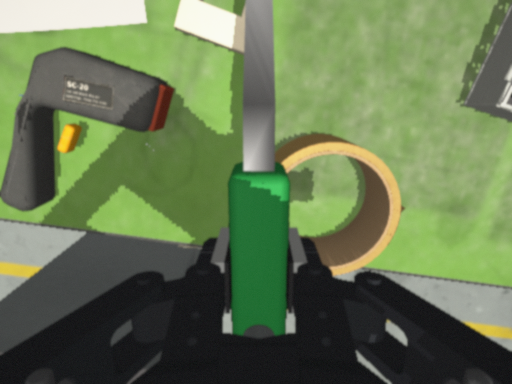

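View pics/s8.png

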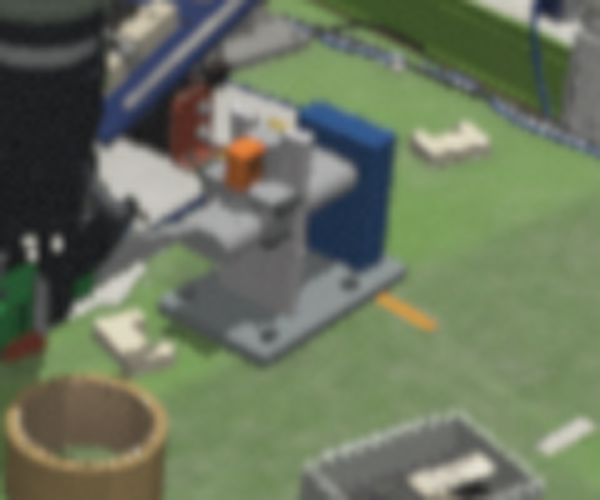

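Run:
```python
from station import ctrl
from h import *
print(ctrl.servo_line(st(-.195,0,.0545),speed=.05,until_force=8));rep(ctrl,'fwd')
print(ctrl.servo_line(st(-.195,0,.049),speed=.012,until_force=2.5));rep(ctrl,'down')
z=ctrl.sense()['position'][2]
print(ctrl.servo_line(st(-.165,0,z),speed=.04,until_force=25));rep(ctrl,'in1')
f,W=wristcloud(ctrl,'w9')
f=ctrl.grab_frame('scene');cv2.imwrite('pics/s9.png',cv2.resize(f['pixels'][170:270,250:370],None,fx=5,fy=5,interpolation=cv2.INTER_CUBIC))
```

```text
False
fwd 19.71 S [-195.1    0.2   54.3] w 0.266 F [ 0.2 -0.4 -2.7] M [ 0.01  0.09 -0.  ]
True
down 20.14 S [-195.1   -0.    49.4] w 0.264 F [-0.3  0.   1.9] M [ 0.03 -0.46 -0.03]
False
in1 21.07 S [-163.6   -0.2   49.6] w 0.263 F [-0.4  0.5  3.9] M [ 0.12 -0.64  0.04]
```

View pics/w9.png

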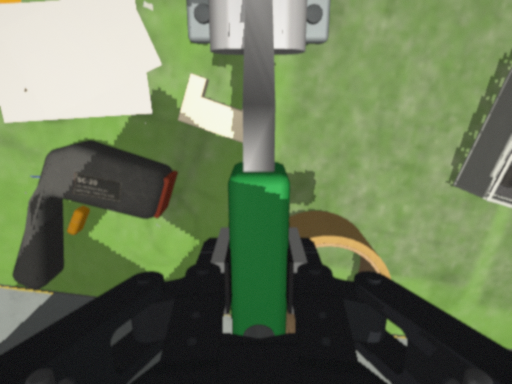

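View pics/s9.png

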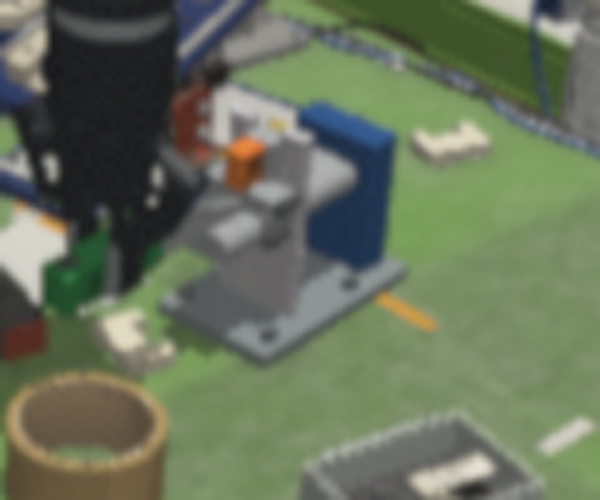

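Run:
```python
from station import ctrl
from h import *
z=.0495
for x in (-.145,-.130,-.120,-.112):
    r=ctrl.servo_line(st(x,0,z),speed=.05,until_force=45);rep(ctrl,f'{x} {r}')
    if r: break
f,W=wristcloud(ctrl,'w10')
f=ctrl.grab_frame('scene');cv2.imwrite('pics/s10.png',cv2.resize(f['pixels'][170:270,250:370],None,fx=5,fy=5,interpolation=cv2.INTER_CUBIC))
```

```text
-0.145 False 21.72 S [-147.8    0.7   49.9] w 0.265 F [-10.   -0.1  13.6] M [0.02 0.54 0.09]
-0.13 False 22.17 S [-1.311e+02  1.000e-01  5.010e+01] w 0.266 F [-4.5  0.2 11.2] M [0.03 0.11 0.01]
-0.12 False 22.52 S [-1.211e+02  1.000e-01  5.020e+01] w 0.266 F [-3.3  0.4 11. ] M [0.07 0.24 0.02]
-0.112 False 22.82 S [-112.9    0.    50.3] w 0.265 F [-4.7  0.9 12.2] M [-0.02  0.23  0.06]
```

View pics/w10.png

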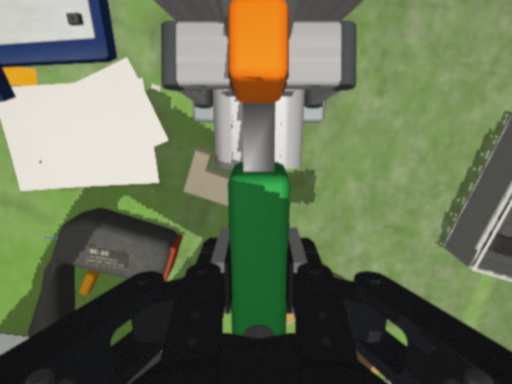

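View pics/s10.png

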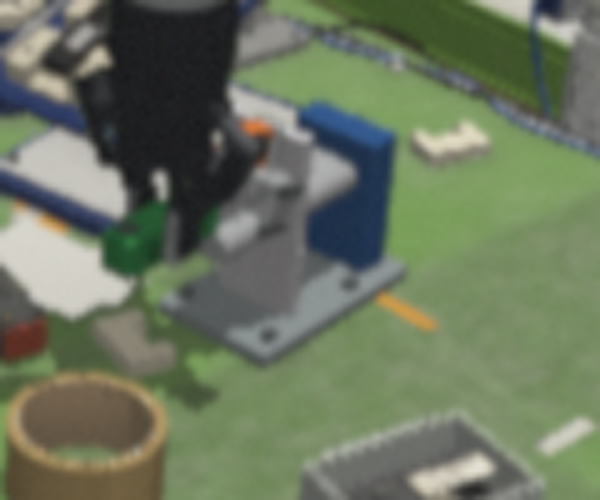

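```bash
cat > clipz.py <<'E'
from h import *
def clipfit(f,W):
    hsv=cv2.cvtColor(f['pixels'],cv2.COLOR_BGR2HSV);z=W[...,2]
    g=(hsv[...,0]<20)&(hsv[...,1]>130)&(z>.12)&(z<.35)
    n,l,s,_=cv2.connectedComponentsWithStats(g.astype(np.uint8));g=l==1+np.argmax(s[1:,4])
    P=W[g];zt=np.median(P[P[:,2]>np.percentile(P[:,2],60),2]);P=P[P[:,2]>zt-.003]
    X=(P[:,:2]-O)@D;Y=(P[:,:2]-O)@N
    r=cv2.minAreaRect((P[:,:2]*1000).astype(np.float32))
    return g.sum(),zt,np.percentile(X,[1,99]),np.percentile(Y,[1,99]),r
E
python3 - <<'E'
from clipz import *
f=pickle.load(open('w10.pkl','rb'));W=cloud(f,f['Tw']);print(clipfit(f,W))
for u in (180,200,320,345): print(np.round(W[55,u],4),W[85,u])
E
```

```text
(np.int64(5834), np.float64(0.1446782398650431), array([-0.04002936, -0.02106367]), array([-0.00739641,  0.00739669]), ((553.9853515625, -186.915283203125), (20.154813766479492, 15.621740341186523), 8.410212516784668))
[ 0.5504 -0.1606  0.1151] [ 0.54066965 -0.16157232  0.1159743 ]
[ 0.5514 -0.1674  0.1153] [ 0.54168557 -0.1686335   0.11706186]
[ 0.5572 -0.2076  0.1168] [ 0.54774233 -0.20935643  0.11752544]
[ 0.5587 -0.2163  0.1149] [ 0.54910707 -0.21818067  0.11608979]
```

Run:
```python
from station import ctrl
from clipz import *
z=.0495
for x in (-.105,-.098):
    r=ctrl.servo_line(st(x,0,z),speed=.04,until_force=45);rep(ctrl,f'{x} {r}')
    f,W=wristcloud(ctrl,f'w11{x}');print(clipfit(f,W)[:4])
    if r: break
```

```text
-0.105 False 23.25 S [-1.059e+02 -1.000e-01  5.040e+01] w 0.265 F [-4.4  0.5 12.3] M [-0.04  0.36  0.03]
(np.int64(5605), np.float64(0.1466958814223946), array([-0.04025131, -0.02124426]), array([-0.00748559,  0.00736502]))
-0.098 False 23.62 S [-98.7  -0.1  50.4] w 0.267 F [-4.5 -0.5 12.4] M [-0.11  0.34 -0.03]
(np.int64(5926), np.float64(0.15290896838585674), array([-0.03897967, -0.02054358]), array([-0.00836342,  0.00641862]))
```

View pics/w11-0.098.png

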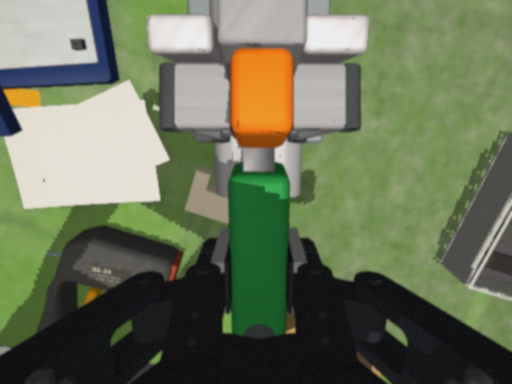

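Run:
```python
from station import ctrl
from clipz import *
ctrl.wait(.2)
rep(ctrl,'')
f,W=wristcloud(ctrl,f'w12');print(clipfit(f,W))
f=ctrl.grab_frame('scene');cv2.imwrite('pics/s12.png',cv2.resize(f['pixels'][170:270,250:370],None,fx=5,fy=5,interpolation=cv2.INTER_CUBIC))
```

```text
23.88 S [-98.7  -0.1  50.4] w 0.263 F [-4.2  1.3 11.9] M [-0.04  0.31  0.03]
(np.int64(5937), np.float64(0.15206274759631197), array([-0.03836314, -0.0206595 ]), array([-0.00845479,  0.00647033]), ((555.61865234375, -187.83319091796875), (20.04248809814453, 15.782601356506348), 7.115225791931152))
```

View pics/s12.png

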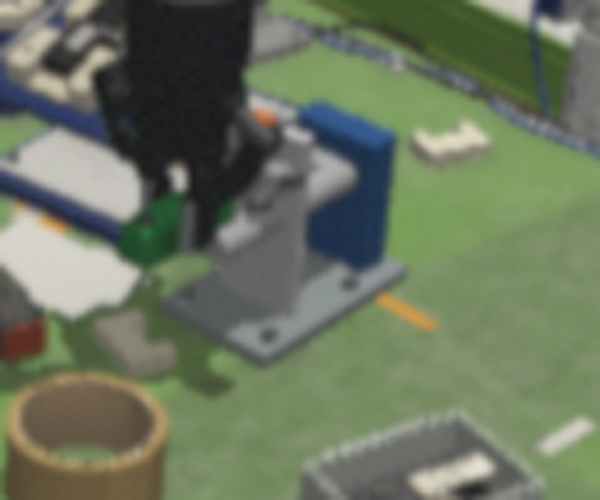

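Run:
```python
from station import ctrl
from clipz import *
ctrl.servo_line(st(-.099,0,.0512),speed=.01);rep(ctrl,'r')
ctrl.servo_line(st(-.125,0,.0512),speed=.06);rep(ctrl,'b')
f,W=wristcloud(ctrl,f'w13');print(clipfit(f,W))
```

```text
r 24.32 S [-99.7   0.4  50.6] w 0.261 F [ 0.1 -0.5  0.4] M [ 0.   -0.11  0.04]
b 24.91 S [-125.3   -0.    51.2] w 0.261 F [ 0.9 -0.1 -2.5] M [-0.05  0.07  0.04]
(np.int64(3380), np.float64(0.1516236171575256), array([-0.03901878, -0.03516913]), array([-0.00846891,  0.00642203]), ((547.2950439453125, -188.87466430664062), (4.6714372634887695, 15.66710090637207), 8.137735366821289))
```

View pics/w13.png

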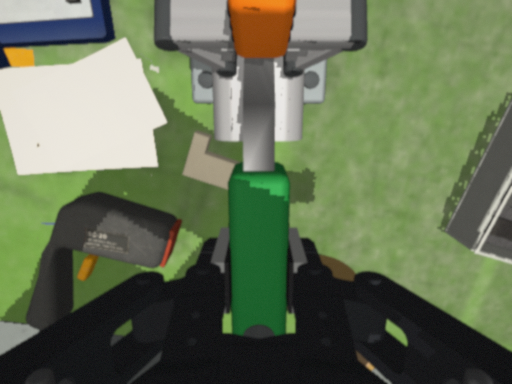

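Clip stands on the rod, front edge unmoved at −39 mm, and the wedge slides out freely. I'll pull it fully out and return it to the mat.

Run:
```python
from station import ctrl
from clipz import *
ctrl.servo_line(st(-.225,0,.0512),speed=.1)
ctrl.servo_line(st(-.225,0,.11),speed=.15);rep(ctrl,'out')
ctrl.goto(np.array([.38,.11,.15]),q_of(np.radians(20-90)))
g=GW.copy();g[2]=.08
ctrl.goto(g,QW);g[2]=-.022
ctrl.servo_line(g,speed=.12);g[2]=-.0362
r=ctrl.servo_line(g,speed=.025,until_force=3);rep(ctrl,f'down {r}');print(ctrl.sense()['position'])
ctrl.command_gripper(.6);rep(ctrl,'open')
g[2]=.05
ctrl.servo_line(g,speed=.15)
f,W=wristcloud(ctrl,'w14')
from fitw import fit
print(fit(f,W));rep(ctrl,'')
```

```text
out 26.65 S [-225.1    0.3  109.6] w 0.267 F [-0.1 -0.  -2.4] M [0.01 0.04 0.01]
down True 30.25 S [-17.1 439.2 -35.5] w 0.262 F [0.1 0.4 4.4] M [ 0.01 -0.05 -0.01]
[ 0.50276713  0.24950929 -0.03553174]
open 30.64 S [-18.3 438.9 -36.5] w 0.601 F [ 0.2  0.3 -0.1] M [-0.    0.06  0.01]
(np.int64(3832), np.float64(0.032321368373551054), ((502.5881652832031, 249.6802215576172), (82.85052490234375, 24.180654525756836), 44.275150299072266), (np.int64(0), np.int64(0)))
 31.42 S [-17.8 439.   48.9] w 0.603 F [-0.2  0.7 -0.6] M [-0.03  0.01  0.06]
```

View pics/w14.png

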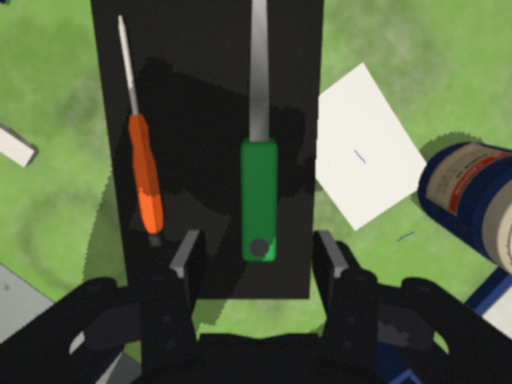

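Run:
```python
from station import ctrl
from clipz import *
g=GW.copy();g[2]=.11
ctrl.servo_line(g,speed=.2)
ctrl.goto(np.array([.40,.11,.16]),q_of(np.radians(20-90)))
ctrl.command_gripper(.6,60)
ctrl.goto(st(-.03,0,.20),QS);rep(ctrl,'')
f,W=wristcloud(ctrl,'w15');print(clipfit(f,W))
z=W[...,2];X=(W[...,:2]-O)@D;Y=(W[...,:2]-O)@N
m=(z>.115)&(z<.132)&(X<-.015)&(X>-.06)&(abs(Y)>.012)&(abs(Y)<.05)
P=W[m];print(m.sum(),np.median(P[:,2]),np.percentile(X[m],[1,99]),np.percentile(Y[m],[1,99]))
```

```text
34.11 S [-30.1   1.3 199.8] w 0.6 F [-1.   0.6 -0.8] M [ 0.03  0.01 -0.02]
(np.int64(539), np.float64(0.15208189646672066), array([-0.03664658, -0.02064063]), array([-0.00847744,  0.00595344]), ((556.5860595703125, -187.81201171875), (18.167827606201172, 14.466339111328125), 8.528003692626953))
1141 0.12240871485676513 [-0.0401456  -0.02121736] [-0.03527149  0.03291879]
```

View pics/w15.png

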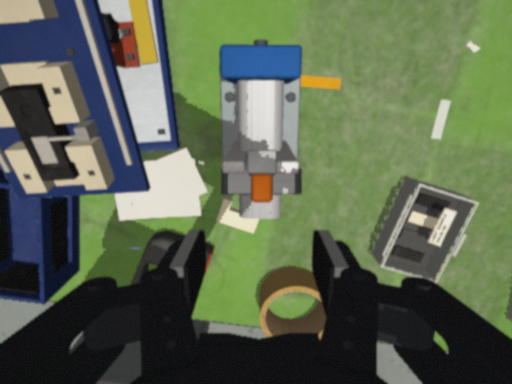

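Run:
```python
from station import ctrl
from clipz import *
x,y=-.0345,-.0011
ctrl.command_gripper(.5,50)
ctrl.servo_line(st(x,y,.125),speed=.12)
r=ctrl.servo_line(st(x,y,.085),speed=.05,until_force=4);rep(ctrl,f'down {r}')
f,W=wristcloud(ctrl,'w16')
ctrl.command_gripper(0,50);rep(ctrl,'grip')
```

```text
down False 36.13 S [-34.2  -1.2  85.3] w 0.495 F [-0.6 -0.6  0.1] M [ 0.   -0.04 -0.04]
grip 36.53 S [-34.2  -1.1  85.5] w 0.177 F [-0.4  1.   2.5] M [ 0.2  -0.06  0.01]
```

View pics/w16.png

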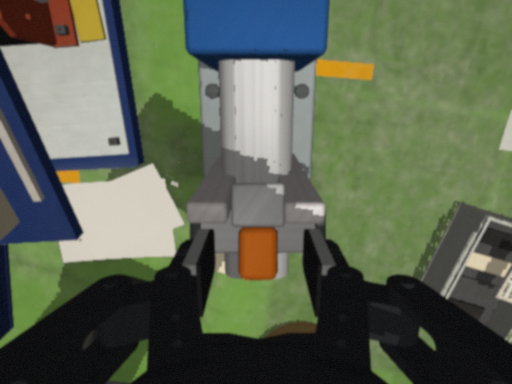

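Run:
```python
from station import ctrl
from clipz import *
x,y=-.0345,-.0011
ctrl.servo_line(st(x,y,.10),speed=.05);rep(ctrl,'l1')
ctrl.servo_line(st(x,y,.17),speed=.12);rep(ctrl,'l2')
f,W=wristcloud(ctrl,'w17')
B=np.array([.435,.0737])
for a in (0,np.pi):
    u=np.array([-np.sin(a),np.cos(a)])
    p=np.array([*(B-.014*u),.15]);j=ctrl.inverse_kinematics(p,q_of(a));print(a,p,None if j is None else np.round(j,2))
f=ctrl.grab_frame('scene');cv2.imwrite('pics/s17.png',cv2.resize(f['pixels'][140:260,220:370],None,fx=5,fy=5,interpolation=cv2.INTER_CUBIC))
```

```text
l1 36.98 S [-34.3  -1.1 100.3] w 0.179 F [-0.1  0.2 -0.7] M [ 0.1  -0.05  0.07]
l2 37.72 S [-35.1  -0.9 169.2] w 0.175 F [ 0.4  0.5 -0.5] M [ 0.01 -0.03  0.03]
0 [0.435  0.0597 0.15  ] [ 0.11  0.14  1.92 -0.    1.08  0.11]
3.141592653589793 [0.435  0.0877 0.15  ] None
```

View pics/w17.png

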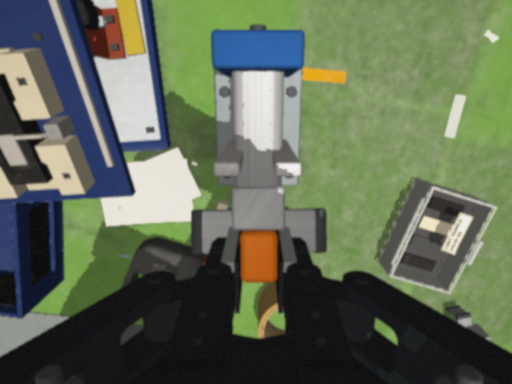

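View pics/s17.png

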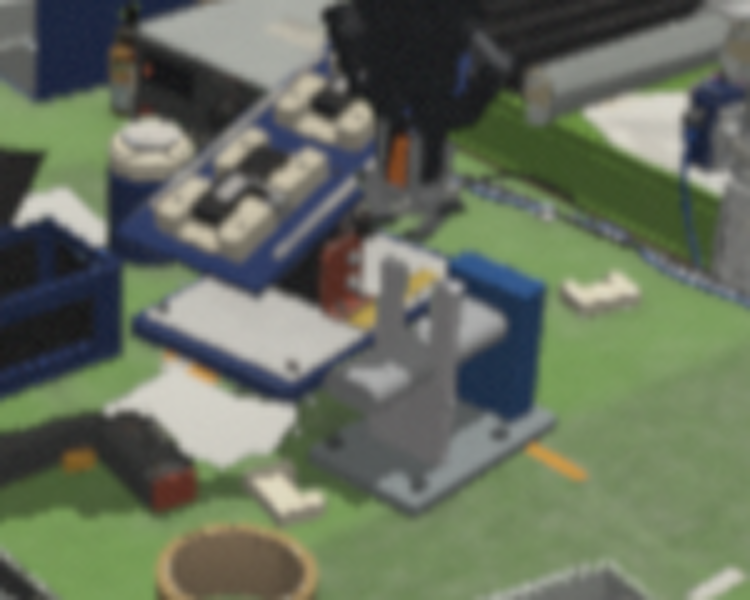

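Run:
```python
from station import ctrl
from clipz import *
ctrl.servo_line(st(-.16,0,.17),speed=.15)
p=np.array([.435,.0605,.14])
ctrl.goto(p,q_of(0));rep(ctrl,'above')
f,W=wristcloud(ctrl,'w18')
```

```text
above 39.84 S [-111.2  261.7  140.1] w 0.176 F [ 1.  -0.5 -0.5] M [ 0.01 -0.01  0.02]
```

View pics/w18.png

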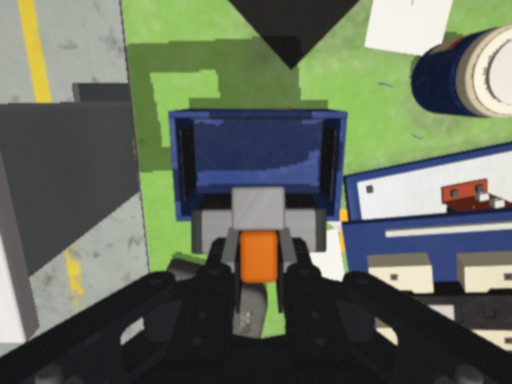

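Run:
```python
from h import *
f=pickle.load(open('w18.pkl','rb'));W=cloud(f,f['Tw']);z=W[...,2]
hsv=cv2.cvtColor(f['pixels'],cv2.COLOR_BGR2HSV)
m=(z>.068)&(z<.08)&(hsv[...,0]>95)&(hsv[...,0]<130);m[:95]=0;m[235:]=0;m[:,:160]=0;m[:,350:]=0
P=W[m];print(m.sum(),np.percentile(P,[0.5,99.5],axis=0))
c=(z>.15)&(z<.2);c[:180]=0;c[252:]=0;c[:,:180]=0;c[:,340:]=0;P=W[c];print('clip',np.percentile(P,[1,99],axis=0))
```

```text
2776 [[0.36633919 0.03055279 0.06817722]
 [0.50207035 0.11947089 0.07524109]]
clip [[0.40175445 0.05652587 0.17180914]
 [0.46832552 0.09369137 0.19988913]]
```

Run:
```python
from station import ctrl
from clipz import *
p=np.array([.435,.0605,.14])
p[2]=.03;ctrl.servo_line(p,speed=.12);p[2]=-.006
r=ctrl.servo_line(p,speed=.03,until_force=3);rep(ctrl,f'dn {r}')
ctrl.command_gripper(.45);rep(ctrl,'open')
p[2]=.14;ctrl.servo_line(p,speed=.12)
p[1]-=.05;ctrl.servo_line(p,speed=.15)
f,W=wristcloud(ctrl,'w19');rep(ctrl,'')
f=ctrl.grab_frame('top');cv2.imwrite('pics/t19.png',cv2.resize(f['pixels'][120:250,20:420],None,fx=2,fy=2,interpolation=cv2.INTER_CUBIC))
```

```text
dn True 41.87 S [-112.   262.2    0.5] w 0.176 F [-0.5  0.1  5.3] M [-0.01  0.16  0.01]
open 42.22 S [-1.128e+02  2.622e+02  1.000e-01] w 0.451 F [ 0.3  0.1 -0. ] M [-0.02 -0.02  0.  ]
 44.07 S [-119.1  213.1  139.8] w 0.447 F [ 0.  -0.1 -0.2] M [-0.    0.01  0.01]
```

View pics/w19.png

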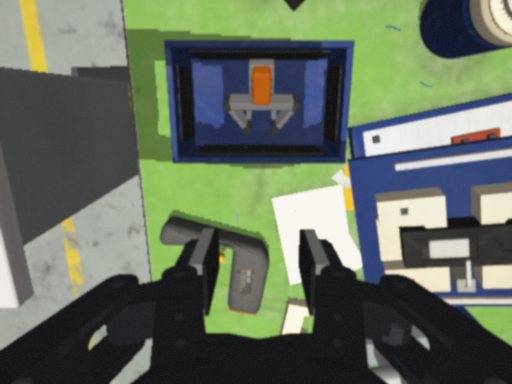

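View pics/t19.png

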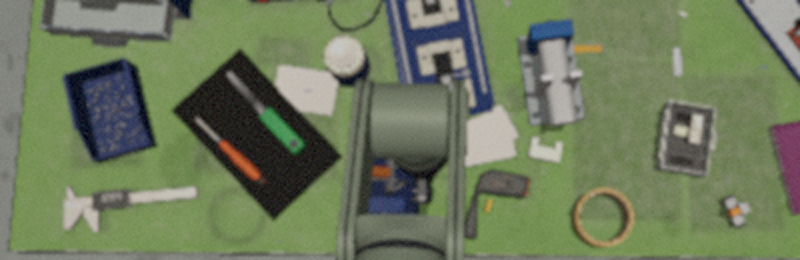

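Run:
```python
from station import ctrl
from h import *
ctrl.wait(.3);rep(ctrl,'');ctrl.finish_job()
```

```text
44.42 S [-119.   213.1  140. ] w 0.448 F [ 0.  -0.   0.1] M [ 0.01 -0.04 -0.04]
the job is handed in; nothing more can be done
```

The job is done and handed in at about 44 s. I slid the wedge along the rod's flat top under the bridge. The clip came up off the rod, about 12 N was the highest force I read, and I did not touch the clip until it was free. I then laid the wedge back on the mat and lifted the clip by its orange grip into the navy box.

**Last checks**
- **Clip freed:** with the blade still in, the clip's grip top stood at about 0.152 m, against 0.133 m when snapped on. It kept that height when I withdrew the wedge.
- **Wedge:** it lies flat on the mat within about 1 mm and 0.3° of where it was.
- **Clip in the box:** the last wrist picture shows it wholly inside the box, tipped onto its side after release.
- **Everything else:** the last wrist and top pictures show the other things where they were.

**What failed or disagreed**
- **First grasp:** it closed on nothing. The wrist depth picture showed the finger tips ending about 43 mm short of the stated TCP, so I lowered all later grasps by that much.
- **Clip height:** once freed, the clip stood about 3 mm higher than the 24 mm over the flat given in the task.

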